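# Pin the belt tensioner and hold its arm wound back

### The arm

A 7-joint arm with a two-finger parallel gripper is mounted at the origin on a cart in front of the work surface, level with it; the furniture and walls round the work are solid. World frame = base frame: x ahead of the robot, y to its left, z up, the work surface at z = 0. Lengths are in m, angles in degrees, forces in N, time in s.
With the tool pointing down it reaches from about 0.4 to 0.85 m from the base axis. Payload 4.5 kg.
Tool frame: the origin (TCP) lies between the finger pads; the fingertips stand 14 mm ahead of it and the grasp point (between the pads) lies 5 mm behind it; z points along the fingers, y is the line along which they close (so a half turn about z gives the same grasp; the last joint's range is limited). The gripper opens to 85 mm and grips with 20 to 120 N. Pads are 22 mm wide; open, the fingers measure 114 mm over their backs; the gripper's body (76 mm by 85 mm) begins 54 mm behind the grasp point. The pads swing forward as they close: fully open they stand 13 mm farther back than shut.
Start: joints at [-71.918, 39.483, -11.15, 89.685, 9.013, 51.709, -12.324], TCP at [0.174, 0.6, 0.245] pointing down, gripper open.
Joint ranges: [-172.22, 172.22], [-26.19, 119.32], [-84.43, 86.54], [7.71, 146.69], [-57.33, 237.33], [2.42, 119.75], [-152.13, 152.13]. Speed limits (degrees/s): [147.25, 147.25, 180, 180, 180, 180, 180].

### API

Orientations are given as a 3x3 rotation matrix whose columns are the frame's x, y, z axes.
In Python, from workcell import bot gives the robot as it stands. The module is installed in compiled form; this text tells all that it offers.
- The arm moves only by the tool drive_tool, never from a script. Its argument "moves" is one flat list of numbers, 4 for each row, row after row: the shift along the tool's x, y, z in m, then the turn about the tool's z in degrees. A call has 1 to 12 rows; each row is the pose to reach, as a shift and turn from the pose commanded when the call began, along the tool's axes at that moment; what a row does not reach only later rows make up. A row lasts 1/8 s, in which the tool goes at most 62.5 mm and 10.7 degrees, less where a joint would pass 70% of its speed; a pose out of reach is approached as far as the arm can. A call with a gripper value outside its range is refused whole. "claw" is the opening, from 0 (shut) to 1 (fully open), set as the call begins (left out, the last holds). The fingers move at their own pace and stop on an object; the grip force is fixed at half the most. Time passes only in rows, so rows that repeat a pose let the fingers close. It gives the time, the measured TCP pose, the force, the opening and the grip force at its end, in the units of the state.
- bot.read_state(): the state, without advancing time (a new reading comes with each control period).
- bot.capture(name): name is "scene" or "top" or "wrist"; returns a dict with "frame" (480x640x3 uint8, red, green, blue), "fov_y" (degrees; the focal length in pixels is half the picture's height over the tangent of half this angle, whatever the lens; pixels are square), "cx", "cy" (the principal point, pixels), "R" (3x3) and "t" (3): a world point X has camera coordinates R X + t; the wrist camera has in their place "mount" (4x4, takes a point from camera to tool coordinates, whose origin is the TCP and whose axes are the flange's). Camera axes: x right, y down, z forward; pixel columns grow to the right and rows downward; lengths in m; the calibration is good to about 2 mm. The wrist camera is an equidistant fisheye: a pixel r from the principal point sees the ray r / f radians off the axis. A picture is of the moment at which its call begins: read the wrist's pose just before it. There is no depth.
- bot.job_done(): hands the job in; it is judged then, once.
The state is a dict: "t": time; "qpos": joint angles; "joint_vel": joint speeds; "effort": joint torques, N m; "ee_pos": TCP position; "eef_rot": TCP orientation; "ft_force": force on the tool from outside, world axes, zero at the start; "moment": the same for the moment, N m; "gripper_width": opening from 0.0 (shut) to 1.0 (fully open); "grip_force": force on a finger pad.
Only numpy, scipy, OpenCV 4.12 (cv2) and the standard library are available. Lean on these libraries where they do the work, as an engineer would, in place of code of your own. Each camera call takes 0.05 s, during which the arm holds its last target. There are 200 camera calls.

### The job

I want to slip a new belt onto this open shaker drive: turn the tensioner's steel pivot body home, back against the tab of its blue hanger, so that their holes line up, and push the red-headed lock pin from the tube rack beside it down through both until its collar sits flat on the hanger. Then let go of the pin and swing the sprung arm with the black idler roller forward, away from the pulleys, winding its spring right up to the arm's stop. Finish still holding the arm there with the gripper's fingers, and leave the capped tube and the blue stain bottle where they stand.

Things in the scene. Friction and masses are not known exactly. Their poses are not given: they have to be found in the camera images.
- drive_unit: Open shaker drive, does not move: grey housing 210 (x) by 270 (y) mm, origin under its centre on the bench, own -x to its front edge, deck 45 mm high. In its frame (mm): big pulley 98 across, parts up to 123 high, at x 35, y -65; motor pulley 36 across, 102 high, at x 35, y 85; tensioner pivot at x -60, y -30; lock hole at x -82.5, y -69.
- hanger_hole (a point): Middle of the lock hole's mouth on the flat top of the blue hanger, 75 mm above the bench. The hanger is fixed to the unit: a fork of two leaves 32 mm square, 6 mm thick, tops 75 and 59 mm high, with the body's lug between. Holes vertical, 12 mm wide, 2.5 mm countersink; deck 30 mm below the mouth. Its home tab is no higher than the top leaf.
- lug_hole (a point): Middle of the mouth of the 12 mm hole in the steel lug of the pivot body, 68 mm above the bench, 45 mm from the pivot axis. It lies right under hanger_hole when the body is home.
- pivot_axis (a point): Point on the vertical axis about which both pivot body and sprung arm turn, on the spring's top washer (25 mm across), 90 mm above the bench; a bolt head goes on to 94 mm.
- pivot_body (a joint): Angle of the steel pivot body on the hanger, rad: 0 home (lug against the tab, holes in line), up to 0.45 swung off, counterclockwise from above. Stiff by 0.04 N m, it stays where left. It carries the arm: pressing the roller clockwise, toward the pulleys, turns both home; pulling the arm forward unpinned just swings the body off. Pinned it has about 0.065 rad of play.
- tension_arm (a joint): Angle of the sprung arm on the pivot body, rad: 0 at rest, grows as the roller swings forward, counterclockwise from above, to the hard stop at 1.05. The spring pulls it back with 0.3 N m at rest and 0.83 N m at the stop (3.5 and 9.7 N at the roller).
- idler_lever: The sprung arm: steel blade 17 mm wide and 6 mm thick, top 75 mm above the bench, that carries the roller; origin on the pivot axis at bench height, its own x points from the pivot to the roller.
- roller_top (a point): Middle of the top of the black idler roller on the arm's free end: 26 mm across, top 99 and foot 77 mm above the bench, 85 mm from the pivot axis, a bolt head 4 mm high on top. It spins freely, so grip it from above at any yaw or push its side. In the unit's frame at x 5, y 25 mm with body home and arm at rest, about x -75, y 54 mm with the arm at its stop.
- lock_pin: Loose lock pin, 50 g, hanging upright in a hole of the tube rack: steel shank 10 mm thick, 28 mm long with a nose tapered to 4 mm, steel collar 23 mm across and 3 mm thick, above it a red round grip 16 mm thick and 31 mm high. Origin on its axis at the underside of the collar, z up toward the grip.
- tube_rack: Blue tube rack, 76 (x) by 212 (y) by 56 mm, does not move; origin under its centre. The pin and the tube stand in its middle row (x 0) at y -60 and 60 mm, either way round; the pin's collar rests on the top deck, 54 mm above the bench.
- tube_blue: Capped tube with a blue cap, 16 mm thick, 101 mm long, standing in the rack; origin at its foot. To be left alone.
- stain_bottle: Dropper bottle of blue stain, 48 mm thick, 144 mm high, standing on the bench right of the drive unit; origin at its foot. To be left alone.

How it is judged:
By the outcome, as a careful person would: the job done as asked, in the order asked, and still so for the second after the job is handed in, while the arm keeps its last pose, push and grip.
It also fails if it takes over 64 s, if anything falls off the work surface, if the arm or the gripper's body presses on something with over 40 N, if the wrist force passes 120 N, or if a joint passes its speed limit or range.

## Working session

There is one attempt and no reset: what is moved stays moved. The work goes in short steps, Python scripts to look and compute and a tool call to move; the robot and the scene stay as the last step left them, time stands still between calls to the robot, and variables do not carry over. Pictures are saved under pics/ and viewed, at most 10 in all, crops included, and the job is handed in when it is done.

Besides the shell and the picture viewer there is one more tool, called as a command line: name --argument value ..., lists and objects as JSON in quotes. drive_tool: Moves the arm, as the interface text tells. Its arguments: {"type":"object","properties":{"moves":{"type":"array","items":{"type":"number"}},"claw":{"type":"number"}},"required":["moves"]}

```bash
mkdir -p pics; cat > h.py <<'E'
import numpy as np, cv2
from workcell import bot
def f(c): return 240/np.tan(np.radians(c["fov_y"])/2)
def ray(c,u,v,st=None):
    d=np.array([(u-c["cx"])/f(c),(v-c["cy"])/f(c)])
    if "mount" in c:
        r=np.hypot(*d); k=np.sin(r)/r if r>1e-9 else 1
        dc=np.array([d[0]*k,d[1]*k,np.cos(r)]); M=np.array(c["mount"]); R=np.array(st["eef_rot"])
        return np.array(st["ee_pos"])+R@M[:3,3], R@M[:3,:3]@dc
    R=np.array(c["R"]);t=np.array(c["t"])
    d=R.T@np.array([d[0],d[1],1]); return -R.T@t, d/np.linalg.norm(d)
def onz(o,d,z): return o+d*(z-o[2])/d[2]
def meet(a,b):
    (o1,d1),(o2,d2)=a,b
    s=np.linalg.lstsq(np.c_[d1,-d2],o2-o1,rcond=None)[0]
    p,q=o1+d1*s[0],o2+d2*s[1]; return (p+q)/2,np.linalg.norm(p-q)
def proj(c,X):
    p=np.array(c["R"])@X+np.array(c["t"]); return c["cx"]+f(c)*p[0]/p[2],c["cy"]+f(c)*p[1]/p[2]
E
python3 - <<'E'
from h import *
import pickle
st=bot.read_state(); print(st)
for n in("scene","top","wrist"):
    c=bot.capture(n); pickle.dump((c,st),open(n+".pkl","wb")); cv2.imwrite(f"pics/{n}0.png",c["frame"][:,:,::-1])
    print(n,{k:np.round(v,4).tolist() for k,v in c.items() if k!="frame"})
E
```

```text
{'t': 0.0, 'qpos': array([-71.91760892,  39.53389749, -11.14355855,  89.74720379,
         9.01128689,  51.71052185, -12.32528947]), 'joint_vel': array([-0.14750399, -0.05843163, -0.0616365 ,  0.02919832,  0.03776773,
        0.09375666, -0.03633694]), 'effort': array([ 6.76044760e-05, -5.39605486e+01, -1.26627602e+00, -1.58540726e+01,
        9.21757281e-03,  9.47502820e-03,  4.25649148e-06]), 'ee_pos': array([0.17367585, 0.59970527, 0.24446485]), 'eef_rot': array([[-9.60568585e-01,  2.78042863e-01, -3.98936503e-04],
       [ 2.78043115e-01,  9.60566762e-01, -1.87688745e-03],
       [-1.38650015e-04, -1.91380067e-03, -9.99998159e-01]]), 'ft_force': array([0.68767078, 0.02623953, 0.48215974]), 'moment': array([-0.0241576 ,  0.00948363,  0.01137953]), 'grip_force': 0.0, 'gripper_width': 0.9958968368351646}
scene {'fov_y': 57.1689, 'cx': 321.4974, 'cy': 236.8642, 'R': [[-0.8321, -0.5546, 0.0074], [-0.4351, 0.6445, -0.6288], [0.344, -0.5264, -0.7775]], 't': [0.4144, 0.2988, 0.8076]}
top {'fov_y': 47.536, 'cx': 320.0815, 'cy': 241.0336, 'R': [[0.002, -1.0, 0.0026], [-0.9825, -0.0025, -0.1863], [0.1863, -0.0022, -0.9825]], 't': [-0.0374, 0.5229, 1.0515]}
wrist {'fov_y': 65.7065, 'cx': 318.674, 'cy': 237.7227, 'mount': [[0.0004, -0.9476, -0.3196, 0.083], [1.0, 0.0002, 0.0005, 0.0006], [-0.0004, -0.3196, 0.9476, -0.1287], [0.0, 0.0, 0.0, 1.0]]}
```

View pics/scene0.png

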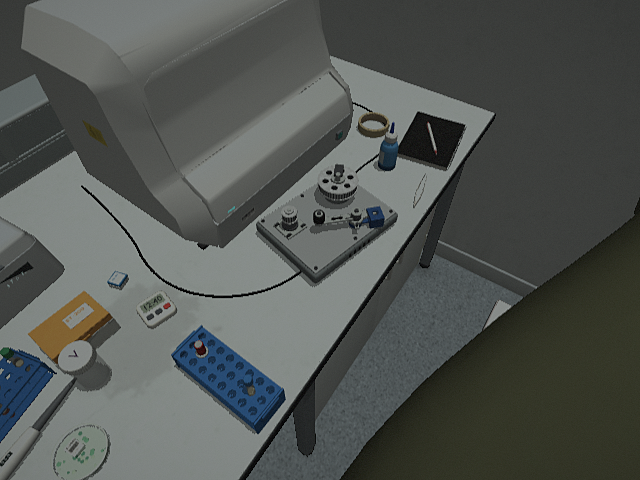

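View pics/top0.png

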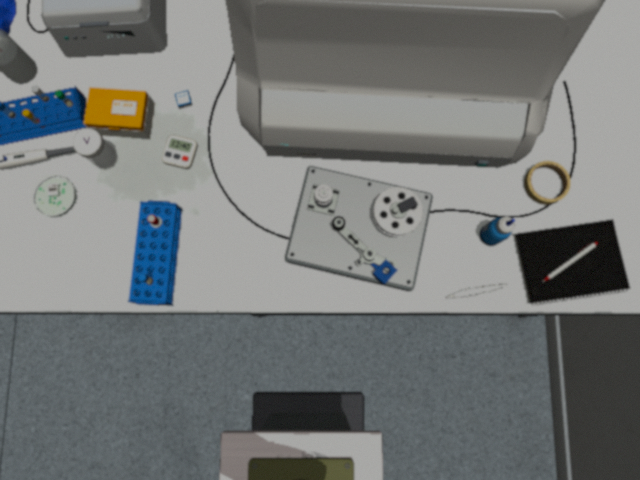

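Scene: the drive unit is at top px ~(360,228), with hanger ~(384,270), roller ~(338,223). The rack is at ~(155,252), with the pin near (155,220) and the tube near (149,280). Zooming in on a composite.

```bash
python3 - <<'E'
from h import *
s=cv2.imread("pics/scene0.png");t=cv2.imread("pics/top0.png")
z=lambda a,x,y,w,h:cv2.resize(cv2.convertScaleAbs(a[y:y+h,x:x+w],alpha=1.5),(400,300),interpolation=cv2.INTER_CUBIC)
cv2.imwrite("pics/z0.png",np.vstack([np.hstack([z(s,250,150,160,120),z(t,280,165,160,120)]),np.hstack([z(s,160,320,140,105),z(t,85,195,160,120)])]))
E
```

```text
(no output)
```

View pics/z0.png

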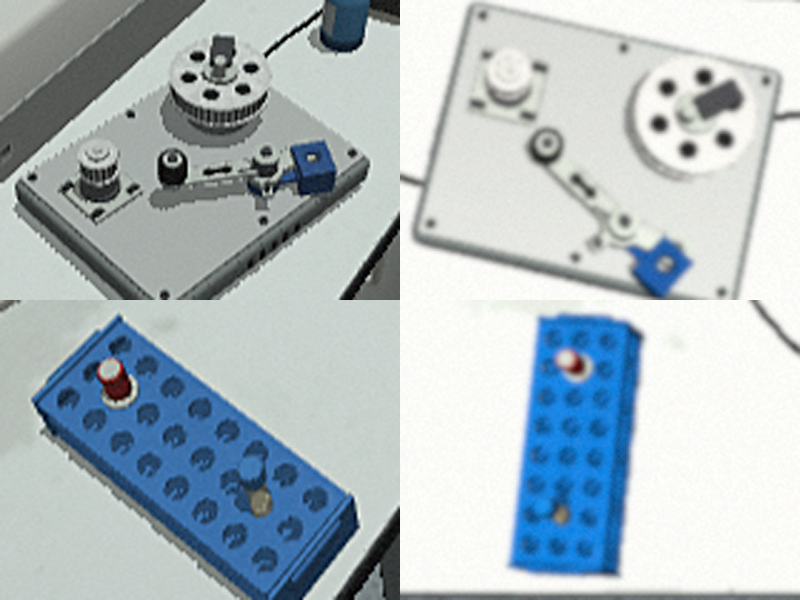

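```bash
python3 - <<'E'
from h import *
import pickle
s=pickle.load(open("scene.pkl","rb"))[0];t=pickle.load(open("top.pkl","rb"))[0]
for n,a,b,z in [("collar",(201.6,351.5),(154.2,221),.057),("pintop",(199,342),(152.6,218.5),.088),("hole",(374.8,212),(385.6,271),.075),("roller",(318.8,210.5),(338,221),.103),("pivot",(356.4,209.5),(369.6,252.2),.094),("tubecap",(248,381),(143,281),.11)]:
    ra,rb=ray(s,*a),ray(t,*b); p,e=meet(ra,rb); print(n,p.round(4),round(e,4),onz(*ra,z).round(4),onz(*rb,z).round(4))
for n,q in dict(TL=(471,4),TR=(779,74),BL=(413,238),).items():
    print(n,onz(*ray(t,280+(q[0]-400)/2.5,165+q[1]/2.5),.045).round(4))
E
```

```text
collar [0.5608 0.297  0.0622] 0.0002 [0.5634 0.2959 0.057 ] [0.5618 0.2986 0.057 ]
pintop [0.5608 0.2923 0.0916] 0.0039 [0.5646 0.2921 0.088 ] [0.5598 0.2924 0.088 ]
hole [ 0.4607 -0.1633  0.0772] 0.0043 [ 0.4636 -0.1647  0.075 ] [ 0.4589 -0.1641  0.075 ]
roller [ 0.5514 -0.07    0.1116] 0.0021 [ 0.5568 -0.0763  0.103 ] [ 0.5523 -0.0706  0.103 ]
pivot [ 0.4932 -0.1314  0.0951] 0.0011 [ 0.4941 -0.1322  0.094 ] [ 0.4928 -0.1317  0.094 ]
tubecap [0.4386 0.3004 0.1031] 0.0078 [0.44   0.3032 0.11  ] [0.4342 0.2964 0.11  ]
TL [ 0.6814 -0.0116  0.045 ]
TR [ 0.6219 -0.266   0.045 ]
BL [0.4844 0.0339 0.045 ]
```

Body is off by ≈0.33 rad (roller bearing 46° vs 27° home). Everything is consistent with the given sizes. I'll hover over the pin to measure it with the wrist camera.

drive_tool --moves '[-0.03,-0.012,0.002,0,-0.08,-0.032,0.005,0,-0.135,-0.055,0.008,0,-0.19,-0.077,0.011,0,-0.245,-0.1,0.014,0,-0.3,-0.122,0.017,0,-0.355,-0.144,0.02,0,-0.405,-0.164,0.023,0,-0.44,-0.178,0.025,0,-0.455,-0.185,0.025,0,-0.455,-0.185,0.025,0,-0.455,-0.185,0.025,0]'

```text
t: 1.65
ee_pos: [0.5574, 0.2985, 0.2204]
eef_rot: [[-0.962, 0.275, -0.001], [0.275, 0.962, 0.002], [0.002, 0.001, -1.0]]
ft_force: [-1.3, -0.4, 0.3]
gripper_width: 0.998
grip_force: 0.0
```

```bash
cat >> h.py <<'E'
import pickle
def shot(n):
    st=bot.read_state(); c=bot.capture("wrist"); pickle.dump((c,st),open(n+".pkl","wb")); cv2.imwrite(f"pics/{n}.png",c["frame"][:,:,::-1]); return c,st
def wproj(c,st,X):
    R=np.array(st["eef_rot"]);M=np.array(c["mount"])
    p=M[:3,:3].T@(R.T@(X-st["ee_pos"])-M[:3,3]); th=np.arctan2(np.hypot(p[0],p[1]),p[2]); k=th*f(c)/np.hypot(p[0],p[1])
    return c["cx"]+k*p[0],c["cy"]+k*p[1]
def rel(p,st): return np.array(st["eef_rot"]).T@(np.array(p)-st["ee_pos"])
E
python3 - <<'E'
from h import *
c,st=shot("w1"); print(st["ee_pos"],wproj(c,st,np.array([.562,.296,.088])))
E
```

```text
[0.55742385 0.29850117 0.22039085] (np.float64(315.9637777480111), np.float64(238.0487551553928))
```

View pics/w1.png

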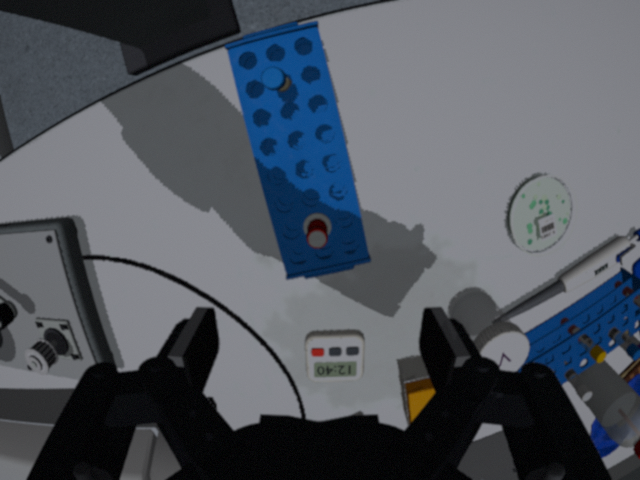

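Wrist view confirms: pin top at (317,240), predicted (316,238). Now hover over the roller.

drive_tool --moves '[-0.008,-0.03,0.002,0,-0.022,-0.08,0.005,0,-0.037,-0.135,0.008,0,-0.052,-0.19,0.011,0,-0.067,-0.245,0.014,0,-0.081,-0.3,0.017,0,-0.092,-0.34,0.02,0,-0.097,-0.356,0.02,0,-0.097,-0.356,0.02,0,-0.097,-0.356,0.02,0]' --claw 0.53

```text
t: 2.95
ee_pos: [0.554, -0.0695, 0.2005]
eef_rot: [[-0.962, 0.274, 0.001], [0.274, 0.962, 0.002], [-0.0, 0.002, -1.0]]
ft_force: [-0.4, 0.5, 0.2]
gripper_width: 0.527
grip_force: 0.0
```

```bash
python3 - <<'E'
from h import *
c,st=shot("w2"); print(st["ee_pos"])
for n,p in dict(roller=(.552,-.0705,.103),hole=(.4605,-.164,.075),piv=(.493,-.1315,.094)).items(): print(n,wproj(c,st,np.array(p)))
E
```

```text
[ 0.55397754 -0.06953224  0.200535  ]
roller (np.float64(314.97502279634716), np.float64(245.0915309081523))
hole (np.float64(156.47337836351412), np.float64(150.41715245852538))
piv (np.float64(201.91957327380123), np.float64(183.32128312004198))
```

View pics/w2.png

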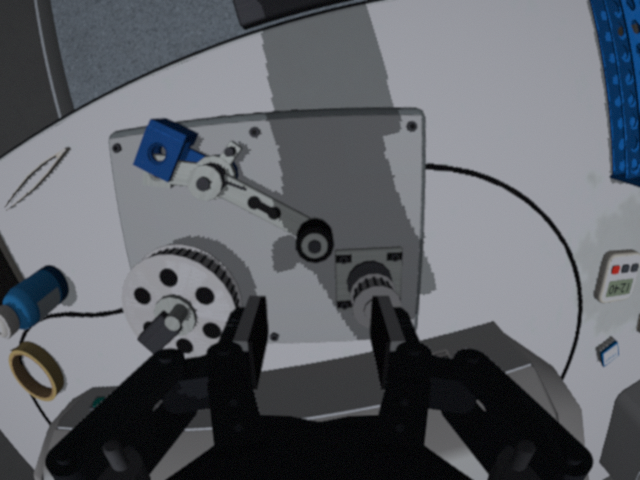

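Roller top at (315,242), pivot (207,181), hole mouth (158,152) – all near predictions. Refine by combining views, then descend.

```bash
python3 - <<'E'
from h import *
t=pickle.load(open("top.pkl","rb"))[0];s=pickle.load(open("scene.pkl","rb"))[0];c,st=pickle.load(open("w2.pkl","rb"))
for n,w,a,b,z in [("hole",(158,152),(374.8,212),(385.6,271),.075),("roller",(315,242),(318.8,210.5),(338,221),.103),("piv",(207,181),(356.4,209.5),(369.6,252.2),.094)]:
    r=ray(c,*w,st); print(n,onz(*r,z).round(4),meet(r,ray(t,*b))[0].round(4),meet(r,ray(s,*a))[0].round(4))
c1,s1=pickle.load(open("w1.pkl","rb")); F=c1["frame"].astype(int)
m=(F[...,0]>90)&(F[...,1]<50)&(F[...,2]<60); m[:200]=0;m[280:]=0;m[:,:290]=0;m[:,345:]=0
v,u=np.nonzero(m);print(len(u),u.mean(),v.mean(),u.min(),u.max(),v.min(),v.max())
print(onz(*ray(c1,317.5,240,s1),.088),onz(*ray(c1,317,226,s1),.057))
E
```

```text
hole [ 0.462  -0.1632  0.075 ] [ 0.4608 -0.1655  0.0688] [ 0.4622 -0.1615  0.0788]
roller [ 0.55   -0.0699  0.103 ] [ 0.5564 -0.0716  0.0842] [ 0.5488 -0.0683  0.1137]
piv [ 0.4926 -0.1276  0.094 ] [ 0.4944 -0.1327  0.08  ] [ 0.4915 -0.1253  0.1018]<stdin>:7: RuntimeWarning: Mean of empty slice.
  ret = ret.dtype.type(ret / rcount)
Traceback (most recent call last):
ValueError: zero-size array to reduction operation minimum which has no identity
```

drive_tool --moves '[0.001,-0.001,0.03,0,0.003,-0.002,0.07,0,0.003,-0.002,0.1,0,0.003,-0.002,0.1085,0,0.003,-0.002,0.1085,0,0.003,-0.002,0.1085,0]'

```text
t: 3.75
ee_pos: [0.5512, -0.0735, 0.093]
eef_rot: [[-0.961, 0.278, 0.002], [0.278, 0.961, 0.0], [-0.002, 0.001, -1.0]]
ft_force: [-0.7, 0.7, 0.9]
gripper_width: 0.529
grip_force: 0.0
```

drive_tool --moves '[0,0,0,0,0,0,0,0,0,0,0,0,0,0,0,0,0,0,0,0,0,0,0,0]' --claw 0.1

```text
t: 4.5
ee_pos: [0.5515, -0.0736, 0.0931]
eef_rot: [[-0.961, 0.278, 0.003], [0.278, 0.961, 0.0], [-0.003, 0.001, -1.0]]
ft_force: [0.3, 0.5, 6.1]
gripper_width: 0.281
grip_force: 58.6
```

drive_tool --moves '[-0.0065,-0.0015,0,0,-0.012,-0.0043,0,0,-0.017,-0.008,0,0,-0.02,-0.011,0,0,-0.02,-0.011,0,0]'

```text
t: 5.12
ee_pos: [0.565, -0.0924, 0.093]
eef_rot: [[-0.96, 0.28, -0.002], [0.28, 0.96, -0.003], [0.001, -0.003, -1.0]]
ft_force: [-3.9, -3.3, 8.8]
gripper_width: 0.282
grip_force: 58.9
```

drive_tool --moves '[-0.0006,-0.002,0,0,-0.0013,-0.0043,0,0,-0.0013,-0.0043,0,0]'

```text
t: 5.5
ee_pos: [0.5652, -0.0931, 0.093]
eef_rot: [[-0.961, 0.277, -0.002], [0.277, 0.961, 0.001], [0.002, 0.001, -1.0]]
ft_force: [-4.6, 3.4, 9.4]
gripper_width: 0.282
grip_force: 59.0
```

Resistance rose to ~5 N tangentially: body home against the tab. Release, lift.

drive_tool --moves '[0,0,0,0,0,0,0,0,0,0,0,0,0,0,-0.03,0,0,0,-0.08,0,0,0,-0.107,0,0,0,-0.107,0,0,0,-0.107,0]' --claw 0.5

```text
t: 6.5
ee_pos: [0.5657, -0.0946, 0.198]
eef_rot: [[-0.961, 0.278, -0.001], [0.278, 0.961, -0.0], [0.001, -0.0, -1.0]]
ft_force: [-0.3, 0.7, 0.2]
gripper_width: 0.503
grip_force: 0.0
```

```bash
python3 - <<'E'
from h import *
c,st=shot("w3"); print(st["ee_pos"],wproj(c,st,np.array([.569,-.093,.103])),wproj(c,st,np.array([.462,-.164,.075])))
i=cv2.imread("pics/w3.png")[80:300,80:380]; cv2.imwrite("pics/w3z.png",cv2.resize(i,None,fx=2.6,fy=2.6,interpolation=cv2.INTER_CUBIC))
E
```

```text
[ 0.56573183 -0.09464806  0.19799057] (np.float64(321.51854288345214), np.float64(252.94031404708113)) (np.float64(181.03620157487205), np.float64(126.2274384584557))
```

View pics/w3z.png

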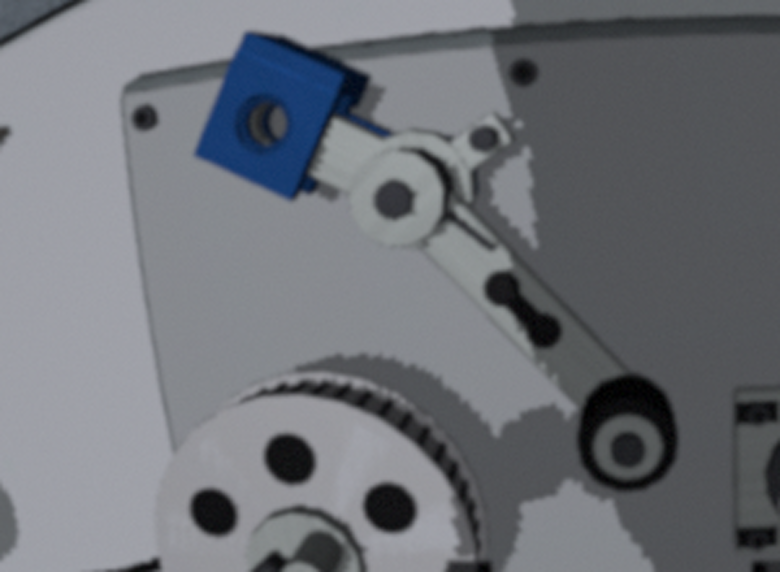

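Body home: lug is square under the hanger; hole at (181,128), roller (321.5,253), pivot (231.5,157).

```bash
python3 - <<'E'
from h import *
t=pickle.load(open("top.pkl","rb"))[0];c,st=pickle.load(open("w3.pkl","rb"))
for n,w,z in [("hole",(180.8,127.7),.075),("roller",(321.5,253),.103),("piv",(231.5,157),.094)]:
    print(n,onz(*ray(c,*w,st),z).round(4))
c2,s2=pickle.load(open("w2.pkl","rb"));print("hole2",meet(ray(c,180.8,127.7,st),ray(c2,158,152,s2)))
c1,s1=pickle.load(open("w1.pkl","rb"))
p=onz(*ray(c1,317.5,240,s1),.088);print(p,onz(*ray(c1,317,226,s1),.057),rel([p[0],p[1],.16],st))
E
```

```text
hole [ 0.4629 -0.1645  0.075 ]
roller [ 0.569 -0.093  0.103]
piv [ 0.494 -0.131  0.094]
hole2 (array([ 0.46134049, -0.17049928,  0.05901914]), np.float64(0.00022312445220861683))
[0.56378366 0.29667432 0.088     ] [0.56217332 0.29665972 0.057     ] [0.11068465 0.3753485  0.03798287]
```

drive_tool --moves '[0.008,0.03,0,0,0.024,0.08,0,0,0.04,0.135,0,0,0.056,0.19,0,0,0.072,0.245,0.005,0,0.088,0.3,0.015,0,0.102,0.345,0.025,0,0.11,0.375,0.035,0,0.11,0.375,0.038,0,0.11,0.375,0.038,0,0.11,0.375,0.038,0]'

```text
t: 7.92
ee_pos: [0.5655, 0.2941, 0.1606]
eef_rot: [[-0.96, 0.28, -0.0], [0.28, 0.96, -0.002], [-0.0, -0.002, -1.0]]
ft_force: [0.1, 0.2, 0.2]
gripper_width: 0.501
grip_force: 0.0
```

```bash
python3 - <<'E'
from h import *
c,st=shot("w4"); print(st["ee_pos"])
h=cv2.cvtColor(c["frame"],cv2.COLOR_RGB2HSV)
m=(((h[...,0]<8)|(h[...,0]>172))&(h[...,1]>120)&(h[...,2]>40)).astype(np.uint8)
n,l,s,ce=cv2.connectedComponentsWithStats(m)
for i in range(1,n):
    if s[i,4]>60: print(s[i],ce[i])
for p in([.563,.2967,.088],[.563,.2967,.057],[.563,.2967,.0725]): print(wproj(c,st,np.array(p)))
i=cv2.imread("pics/w4.png")[150:350,200:440]; cv2.imwrite("pics/w4z.png",cv2.resize(i,None,fx=3,fy=3,interpolation=cv2.INTER_CUBIC))
E
```

```text
[0.56551731 0.29414243 0.16060925]
[309 233  23  11 123] [320.54471545 237.1300813 ]
[308 242  25  18 128] [319.84375   247.3671875]
[314 377  14   8 104] [320.38461538 380.44230769]
(np.float64(320.688601797303), np.float64(257.12240873074353))
(np.float64(320.5039128155781), np.float64(239.81509765309406))
(np.float64(320.5907729317801), np.float64(247.92430581982146))
```

View pics/w4z.png

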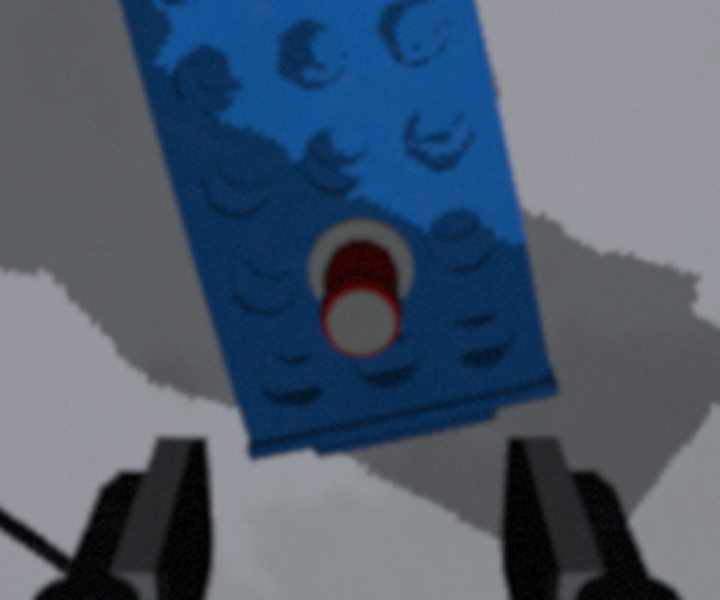

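Pin top at (320,258), collar (320,240): matches prediction exactly at heights 88/57 mm. Descend and grasp.

drive_tool --moves '[0.001,0.001,0.025,0,0.003,0.002,0.06,0,0.003,0.002,0.08,0,0.003,0.002,0.0855,0,0.003,0.002,0.0855,0,0.003,0.002,0.0855,0]'

```text
t: 8.72
ee_pos: [0.5635, 0.2994, 0.0765]
eef_rot: [[-0.96, 0.278, 0.002], [0.278, 0.96, 0.001], [-0.002, 0.002, -1.0]]
ft_force: [0.2, 0.3, 0.5]
gripper_width: 0.5
grip_force: 0.0
```

drive_tool --moves '[0,0,0,0,0,0,0,0,0,0,0,0,0,0,0,0,0,0,0,0,0,0,0,0]' --claw 0.0

```text
t: 9.48
ee_pos: [0.563, 0.2991, 0.0761]
eef_rot: [[-0.961, 0.278, 0.001], [0.278, 0.961, 0.0], [-0.001, 0.0, -1.0]]
ft_force: [0.0, -1.1, 6.6]
gripper_width: 0.165
grip_force: 58.4
```

Grasped (14 mm). Lift, then carry to above the hole.

drive_tool --moves '[0,0,-0.02,0,0,0,-0.06,0,-0.001,-0.01,-0.09,0,-0.003,-0.05,-0.096,0,-0.007,-0.105,-0.096,0,-0.011,-0.16,-0.096,0,-0.015,-0.22,-0.096,0,-0.019,-0.28,-0.096,0,-0.023,-0.34,-0.096,0,-0.027,-0.4,-0.096,0,-0.03,-0.45,-0.096,0,-0.032,-0.473,-0.096,0]'

```text
t: 10.98
ee_pos: [0.4608, -0.168, 0.1721]
eef_rot: [[-0.959, 0.283, 0.0], [0.283, 0.959, -0.002], [-0.001, -0.002, -1.0]]
ft_force: [0.9, 0.9, -1.2]
gripper_width: 0.166
grip_force: 58.6
```

drive_tool --moves '[0,0,0,0,0,0,0,0,0,0,0,0]'

```text
t: 11.35
ee_pos: [0.4625, -0.1625, 0.1716]
eef_rot: [[-0.961, 0.275, 0.001], [0.275, 0.961, 0.001], [-0.001, 0.001, -1.0]]
ft_force: [-0.7, -0.4, -0.6]
gripper_width: 0.167
grip_force: 58.6
```

```bash
python3 - <<'E'
from h import *
c,st=shot("w5"); e=st["ee_pos"]; print(e,st["gripper_width"])
for p in([.462,-.164,.075],[e[0],e[1],e[2]-.05],[e[0],e[1],e[2]-.022],[.494,-.131,.094]): print(np.round(wproj(c,st,np.array(p)),1))
i=cv2.imread("pics/w5.png")[140:360,170:460]; cv2.imwrite("pics/w5z.png",cv2.convertScaleAbs(cv2.resize(i,None,fx=2.7,fy=2.7,interpolation=cv2.INTER_CUBIC),alpha=1.5))
E
```

```text
[ 0.46251193 -0.16251356  0.17156499] 0.16749634169707
[315.  247.8]
[317.3 278.3]
[317.2 303.8]
[379.7 290.6]
```

View pics/w5z.png

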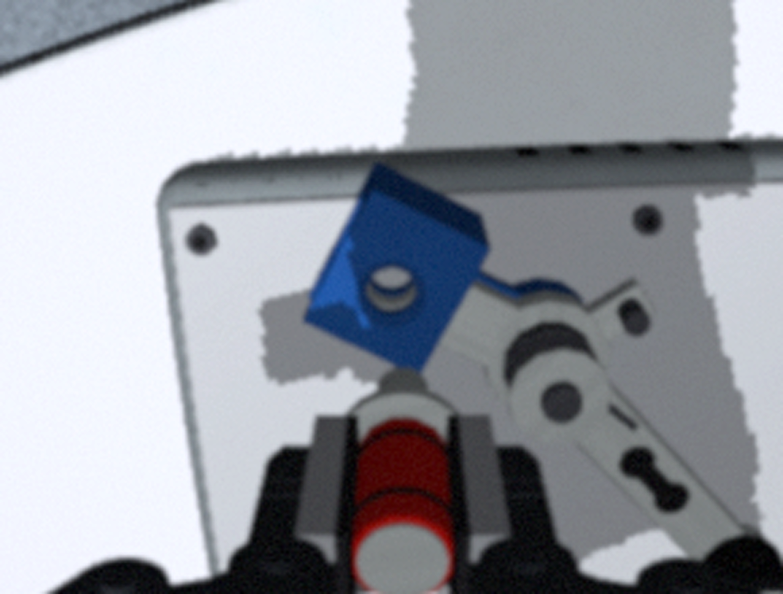

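Hole at (315,247), as predicted; nose within 1 mm of TCP axis. Descend to just above the mouth.

drive_tool --moves '[0,-0.0015,0.015,0,0,-0.0025,0.035,0,0,-0.0025,0.04,0,0,-0.0025,0.04,0,0,-0.0025,0.04,0]'

```text
t: 12.02
ee_pos: [0.4617, -0.1664, 0.1318]
eef_rot: [[-0.961, 0.278, 0.001], [0.278, 0.961, -0.0], [-0.001, 0.0, -1.0]]
ft_force: [0.2, 0.2, 0.5]
gripper_width: 0.168
grip_force: 58.6
```

```bash
python3 - <<'E'
from h import *
st=bot.read_state(); print(st["ee_pos"],st["ft_force"],rel([.4617,-.1642,.125],st))
E
```

```text
[ 0.46166366 -0.16637973  0.13182472] [0.24386836 0.15524165 0.52656993] [0.0005776  0.00210256 0.00682458]
```

drive_tool --moves '[0.0005,0.0015,0,0,0.0005,0.0015,0.005,0,0.0005,0.0015,0.01,0,0.0005,0.0015,0.015,0,0.0005,0.0015,0.015,0]'

```text
t: 12.65
ee_pos: [0.4609, -0.1649, 0.1157]
eef_rot: [[-0.961, 0.278, -0.001], [0.278, 0.961, 0.0], [0.001, 0.0, -1.0]]
ft_force: [-0.8, 0.7, -0.6]
gripper_width: 0.167
grip_force: 58.6
```

drive_tool --moves '[0,0,0.004,0,0,0,0.008,0,0,0,0.012,0,0,0,0.015,0,0,0,0.015,0]'

```text
t: 13.28
ee_pos: [0.461, -0.1649, 0.101]
eef_rot: [[-0.961, 0.278, -0.0], [0.278, 0.961, 0.0], [0.0, 0.0, -1.0]]
ft_force: [-0.0, 0.3, 0.0]
gripper_width: 0.164
grip_force: 58.6
```

drive_tool --moves '[0,0,0.002,0,0,0,0.004,0,0,0,0.006,0,0,0,0.006,0]'

```text
t: 13.78
ee_pos: [0.4613, -0.165, 0.0975]
eef_rot: [[-0.961, 0.278, 0.002], [0.278, 0.961, -0.001], [-0.002, -0.001, -1.0]]
ft_force: [-3.9, 1.0, 23.6]
gripper_width: 0.166
grip_force: 61.7
```

Seated (23 N, TCP 97.5 mm as expected). Relax, release, lift.

drive_tool --moves '[0,0,-0.002,0,0,0,-0.002,0,0,0,-0.002,0]'

```text
t: 14.15
ee_pos: [0.4614, -0.1651, 0.0976]
eef_rot: [[-0.961, 0.278, 0.001], [0.278, 0.961, -0.0], [-0.001, -0.0, -1.0]]
ft_force: [-0.6, 0.8, 8.7]
gripper_width: 0.166
grip_force: 59.1
```

drive_tool --moves '[0,0,0,0,0,0,0,0,0,0,0,0,0,0,0,0,0,0,-0.02,0,0,0,-0.06,0,0,0,-0.1,0,0,0,-0.105,0,0,0,-0.105,0,0,0,-0.105,0]' --claw 0.5

```text
t: 15.4
ee_pos: [0.4602, -0.1649, 0.2011]
eef_rot: [[-0.961, 0.278, -0.003], [0.278, 0.961, 0.001], [0.003, -0.0, -1.0]]
ft_force: [-0.4, 0.2, 0.4]
gripper_width: 0.503
grip_force: 0.0
```

```bash
python3 - <<'E'
from h import *
c,st=shot("w6"); e=st["ee_pos"]; print(e)
for p in([.4613,-.165,.078],[.4613,-.165,.109],[.494,-.131,.094],[.569,-.093,.103]): print(np.round(wproj(c,st,np.array(p)),1))
s=bot.capture("scene");pickle.dump(s,open("s6.pkl","wb"))
z=lambda a,x,y,w,h:cv2.resize(cv2.convertScaleAbs(a[y:y+h,x:x+w],alpha=1.4),(400,400),interpolation=cv2.INTER_CUBIC)
cv2.imwrite("pics/w6z.png",np.hstack([z(cv2.imread("pics/w6.png"),220,120,260,260),z(s["frame"][:,:,::-1],290,150,120,120)]))
E
```

```text
[ 0.46021491 -0.16488164  0.2010965 ]
[318. 237.]
[317.9 252.4]
[377.5 274. ]
[445.6 349.2]
```

View pics/w6z.png

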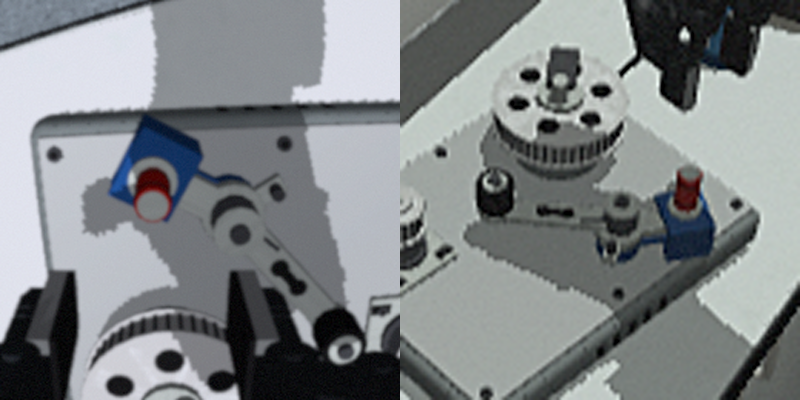

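Pin top at w6 (319,254) vs predicted (318,252): seated, upright in the scene view too. Check wrist joint range before turning for the roller.

```bash
python3 - <<'E'
from h import *
st=bot.read_state(); print(st["qpos"].round(1))
c,s=pickle.load(open("w6.pkl","rb"));p=onz(*ray(c,444.3,346.2,s),.103);print(p,rel([.568,-.093,.14],st),rel([.568,-.093,.0925],st))
E
```

```text
[ 27.2  34.4 -20.3 115.   20.4  34.1  67. ]
[ 0.56563415 -0.09373385  0.103     ] [-0.0835488   0.09884949  0.06096837] [-0.08366342  0.09884791  0.10846823]
```

drive_tool --moves '[-0.005,0.006,0,6,-0.017,0.02,0,15,-0.032,0.038,0,25,-0.047,0.056,0,35,-0.06,0.073,0,45,-0.072,0.086,0,55,-0.08,0.095,0,65,-0.083,0.098,0,74,-0.083,0.098,0,74,-0.083,0.098,0,74]'

```text
t: 16.75
ee_pos: [0.5675, -0.094, 0.2017]
eef_rot: [[-0.0, 1.0, -0.001], [1.0, 0.0, -0.0], [-0.0, -0.001, -1.0]]
ft_force: [0.4, 0.1, 0.3]
gripper_width: 0.501
grip_force: 0.0
```

```bash
python3 - <<'E'
from h import *
c,st=shot("w7"); print(st["qpos"].round(1),st["ee_pos"],rel([.567,-.0935,.0925],st),wproj(c,st,np.array([.567,-.0935,.103])))
i=c["frame"]; g=cv2.cvtColor(i,cv2.COLOR_RGB2GRAY)
u,v=[int(x) for x in wproj(c,st,np.array([.567,-.0935,.088]))]
m=(g[v-50:v+50,u-50:u+50]<35).astype(np.uint8); n,l,s,ce=cv2.connectedComponentsWithStats(m)
for k in range(1,n):
    if s[k,4]>80: print(s[k]+[u-50,v-50,0,0,0],ce[k]+[u-50,v-50])
E
```

```text
[  3.4  38.9   2.4 101.5  -2.3  39.8   7.1] [ 0.5674886  -0.0940496   0.20171447] [ 0.00056215 -0.00033502  0.10921499] (np.float64(318.76486103709334), np.float64(246.25373082451702))
[305 218  36  42 598] [322.08026756 233.11204013]
[268 248  19  15 117] [278.06837607 254.08547009]
```

drive_tool --moves '[0.001,0.001,0.03,0,0.001,0.001,0.075,0,0.001,0.001,0.1,0,0.001,0.001,0.109,0,0.001,0.001,0.109,0,0.001,0.001,0.109,0]'

```text
t: 17.55
ee_pos: [0.5699, -0.0932, 0.0944]
eef_rot: [[0.002, 1.0, 0.002], [1.0, -0.002, -0.0], [-0.0, 0.002, -1.0]]
ft_force: [0.0, 0.1, 0.4]
gripper_width: 0.502
grip_force: 0.0
```

drive_tool --moves '[0,0,0,0,0,0,0,0,0,0,0,0,0,0,0,0,0,0,0,0,0,0,0,0]' --claw 0.0

```text
t: 18.3
ee_pos: [0.57, -0.0931, 0.0945]
eef_rot: [[0.003, 1.0, 0.002], [1.0, -0.003, -0.0], [-0.0, 0.002, -1.0]]
ft_force: [-1.1, 0.1, 6.1]
gripper_width: 0.275
grip_force: 58.6
```

```bash
python3 - <<'E'
from h import *
piv=np.array([.494,-.131]); st=bot.read_state(); e=st["ee_pos"][:2]
print(e,e-piv,np.hypot(*(e-piv)),np.degrees(np.arctan2(*(e-piv)[::-1])))
for a in range(27,91,6): 
    p=piv+.085*np.array([np.cos(np.radians(a)),np.sin(np.radians(a))]); print(a,rel([*p,st["ee_pos"][2]],st).round(4))
E
```

```text
[ 0.56995152 -0.09306023] [0.07595152 0.03793977] 0.0849002874396684 26.543328289809924
27 [ 0.0006 -0.0002 -0.    ]
33 [ 0.0083 -0.0047 -0.    ]
39 [ 0.0155 -0.0099 -0.    ]
45 [ 0.0221 -0.0159 -0.    ]
51 [ 0.0281 -0.0225 -0.0001]
57 [ 0.0333 -0.0297 -0.0001]
63 [ 0.0377 -0.0375 -0.0001]
69 [ 0.0413 -0.0456 -0.0001]
75 [ 0.044  -0.0541 -0.0001]
81 [ 0.0459 -0.0628 -0.0002]
87 [ 0.0468 -0.0716 -0.0002]
```

Radius 84.9 mm, bearing 26.5°: exactly right. Swing along the arc.

drive_tool --moves '[0.004,-0.002,0,0,0.008,-0.0047,0,0,0.012,-0.0075,0,0,0.0155,-0.01,0,0,0.022,-0.016,0,0,0.028,-0.0225,0,0,0.0333,-0.0297,0,0,0.0377,-0.0375,0,0,0.0413,-0.0456,0,0,0.044,-0.0541,0,0,0.0454,-0.06,0,0,0.0454,-0.06,0,0]'

```text
t: 19.8
ee_pos: [0.5139, -0.0486, 0.0946]
eef_rot: [[0.004, 1.0, 0.011], [1.0, -0.004, -0.002], [-0.002, 0.011, -1.0]]
ft_force: [8.5, -5.0, 2.6]
gripper_width: 0.284
grip_force: 58.8
```

drive_tool --moves '[-0.0005,-0.003,0,0,-0.0005,-0.006,0,0,-0.0005,-0.009,0,0,-0.0005,-0.012,0,0,-0.0005,-0.014,0,0,-0.0005,-0.014,0,0]'

```text
t: 20.55
ee_pos: [0.5016, -0.0468, 0.0946]
eef_rot: [[0.001, 1.0, 0.013], [1.0, -0.001, 0.001], [0.001, 0.013, -1.0]]
ft_force: [10.0, 1.6, 2.2]
gripper_width: 0.276
grip_force: 58.8
```

drive_tool --moves '[0,-0.0015,0,0,0,-0.003,0,0,0,-0.0045,0,0,0,-0.0045,0,0]'

```text
t: 21.05
ee_pos: [0.4974, -0.0465, 0.0946]
eef_rot: [[0.001, 1.0, 0.014], [1.0, -0.001, 0.001], [0.001, 0.014, -1.0]]
ft_force: [10.5, 1.2, 3.1]
gripper_width: 0.275
grip_force: 58.8
```

drive_tool --moves '[-0.0003,-0.0015,0,0,-0.0003,-0.003,0,0,-0.0003,-0.003,0,0,-0.0003,-0.003,0,0]'

```text
t: 21.55
ee_pos: [0.4947, -0.0464, 0.0945]
eef_rot: [[0.0, 1.0, 0.014], [1.0, -0.0, 0.002], [0.002, 0.014, -1.0]]
ft_force: [9.7, 2.8, 2.9]
gripper_width: 0.277
grip_force: 58.8
```

drive_tool --moves '[-0.0005,-0.0015,0,0,-0.0005,-0.003,0,0,-0.0005,-0.003,0,0,-0.0005,-0.003,0,0]'

```text
t: 22.05
ee_pos: [0.4925, -0.0465, 0.0946]
eef_rot: [[-0.0, 1.0, 0.016], [1.0, 0.0, 0.002], [0.002, 0.016, -1.0]]
ft_force: [11.2, 3.3, 2.8]
gripper_width: 0.277
grip_force: 58.8
```

drive_tool --moves '[0,-0.001,0,0,0,-0.002,0,0,0,-0.002,0,0,0,-0.002,0,0]'

```text
t: 22.55
ee_pos: [0.4921, -0.0465, 0.0946]
eef_rot: [[-0.0, 1.0, 0.019], [1.0, 0.0, 0.002], [0.002, 0.019, -1.0]]
ft_force: [12.8, 3.1, -0.9]
gripper_width: 0.282
grip_force: 58.9
```

Motion has stopped at 91° (stop + pin play) with force rising. One more small push for margin, then check.

drive_tool --moves '[-0.0003,-0.001,0,0,-0.0003,-0.003,0,0,-0.0003,-0.003,0,0,-0.0003,-0.003,0,0,-0.0003,-0.003,0,0,-0.0003,-0.003,0,0]'

```text
t: 23.3
ee_pos: [0.4915, -0.0465, 0.0947]
eef_rot: [[-0.001, 1.0, 0.023], [1.0, 0.001, 0.002], [0.002, 0.023, -1.0]]
ft_force: [17.0, 3.2, -4.3]
gripper_width: 0.282
grip_force: 59.1
```

```bash
python3 - <<'E'
from h import *
c,st=shot("w8"); print(st["ee_pos"],st["ft_force"])
s=bot.capture("scene");t=bot.capture("top")
z=lambda a,x,y,w,h:cv2.resize(cv2.convertScaleAbs(a[y:y+h,x:x+w],alpha=1.4),(400,400),interpolation=cv2.INTER_CUBIC)
cv2.imwrite("pics/w8z.png",np.hstack([z(cv2.imread("pics/w8.png"),100,100,340,340),z(s["frame"][:,:,::-1],270,120,150,150)]))
E
```

```text
[ 0.49149912 -0.04650997  0.09469049] [16.99092145  3.2266214  -4.32228034]
```

View pics/w8z.png

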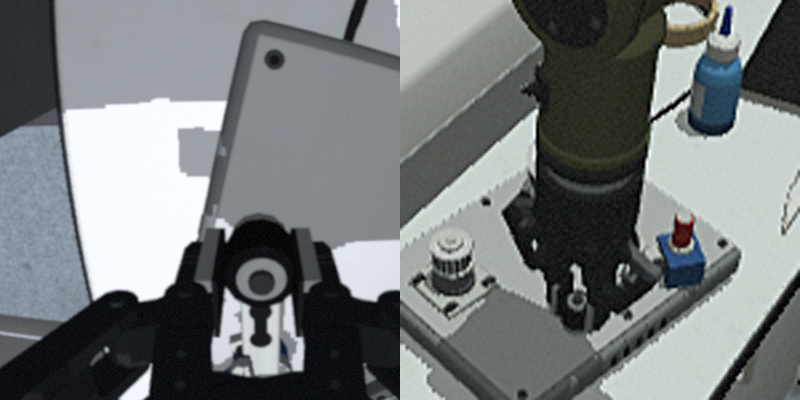

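The roller is gripped between the fingers at the stop, at w8 crop (260,280). The pin is still seated in the hanger and the bottle still stands. Handing in.

```bash
python3 -c "
from workcell import bot
print(bot.job_done())"
```

```text
the job is handed in; nothing more can be done
None
```

I turned the pivot body home, pushed the lock pin down until its collar sat on the hanger and let go of it, then swung the sprung arm to its stop and handed in at about 23 s with the gripper still holding it; the tube and bottle were not touched.

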